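# Slide the chalk tray home under the brush rest

### The arm

A 7-joint arm with a two-finger parallel gripper is mounted at the origin on the work surface; the furniture and walls round the work are solid. World frame = base frame: x ahead of the robot, y to its left, z up, the work surface at z = 0. Lengths are in m, angles in rad, forces in N, time in s.
With the tool pointing down it reaches from about 0.425 to 0.925 m from the base axis. Payload 6.8 kg.
Tool frame: the origin (TCP) lies at the very end of the fingers, on their centre line; the grasp point (between the pads) lies 19 mm behind it; z points along the fingers, y is the line along which they close (so a half turn about z gives the same grasp; the last joint's range is limited). The gripper opens to 85 mm and grips with 20 to 120 N. Pads are 22 mm wide; open, the fingers measure 114 mm over their backs; the gripper's body (76 mm by 85 mm) begins 54 mm behind the grasp point. The pads swing forward as they close: fully open they stand 13 mm farther back than shut.
Start: joints at [-1.311, 0.477, 0.022, 1.555, -0.011, 1.109, -0.083], TCP at [0.243, 0.63, 0.231] pointing down, gripper open.
Joint ranges: [-2.96, 2.96], [-0.34, 2.1], [-1.41, 1.46], [0.24, 2.44], [-1.37, 4.51], [0.17, 1.92], [-2.96, 2.96]. Speed limits (rad/s): [2.39, 2.39, 3.14, 3.14, 3.14, 3.14, 3.14].

### API

Orientations are given as a unit quaternion [w, x, y, z].
In Python, from station import bot gives the robot as it stands.
- The arm moves only by the shell command python3 nudge.py 'ROWS' [FORCE]. ROWS is 1 to 20 rows, parted by a bar, with the numbers parted by commas; each row has 5 numbers: dx, dy, dz in shares of the most that a row can go, 1 being 50 mm, then a turn about the tool's z in a scale on which 1.0 is 2 pi rad, then the opening from 0.0 (shut) to 1.0 (fully open); each row shifts and turns the commanded pose from where the row before left it, along the tool's axes as they then stand; what a row does not reach is not made up. A row lasts 1/10 s, in which the tool goes at most 0.05 m and 0.15 rad, less where a joint would pass 70% of its speed; a pose out of reach is approached as far as the arm can. The fingers move at their own pace and stop on an object; FORCE is the grip in N (left out, the last holds). Time passes only in rows, so rows that do not move let the fingers close. It prints the time, the measured TCP pose, the force, the opening and the grip force at its end. A shift or turn number past 1, either way, is cut back to 1. Input that does not fit is refused with a message, and nothing moves.
- bot.get_obs(): the state, without advancing time (a new reading comes with each control period).
- bot.read_camera(name): name is "scene" or "side" or "wrist"; returns the picture (384x512x3 uint8, blue, green, red); there is no depth.
- bot.camera_info(name): a dict with "vertical_fov" (degrees; the focal length in pixels is half the picture's height over the tangent of half this angle, whatever the lens; pixels are square), "cx", "cy" (the principal point, pixels), "view" (4x4, takes a point from world to camera coordinates); the wrist camera has in their place "hand_eye" (4x4, takes a point from camera to tool coordinates, whose origin is the TCP and whose axes are the flange's). Camera axes: x right, y up, looking along -z (the intrinsics and any distortion apply to the point x, -y, -z); pixel columns grow to the right and rows downward; lengths in m; the calibration is good to about 2 mm. A picture is of the moment at which its call begins: read the wrist's pose just before it. camera_info takes no time and is no camera call.
- bot.hand_in(): hands the job in; it is judged then, once.
The state is a dict: "t": time; "q": joint angles; "joint_vel": joint speeds; "joint_torque": joint torques, N m; "eef_pos": TCP position; "tool_rot": TCP orientation; "contact_force": force on the tool from outside, world axes, zero at the start; "torque": the same for the moment, N m; "gripper_width": opening from 0.0 (shut) to 1.0 (fully open); "grasp_force": force on a finger pad.
Only numpy, scipy, OpenCV 4.12 (cv2) and the standard library are available. Lean on these libraries where they do the work, as an engineer would, in place of code of your own. Each camera call takes 0.05 s, during which the arm holds its last target. There are 200 camera calls.

### The job

Push the chalk tray sideways along the table until its long side lies flat against the guide strip in front of the low plywood brush rest, then push it from its near end along the strip into the bay under the rest until it is fully home and the buffer inside is pressed right in. Slide the tray on the table without lifting it or ramming it, leave the tin and the paint jar where they are, and let go.

Things in the scene. Friction and masses are not known exactly. Their poses are not given: they have to be found in the camera images.
- tray: Loose shallow brown card tray of chalk sticks, 120 (its x) x 90 (its y) x 22 mm high, 0.13 to 0.25 kg, standing before the bay, to the right of the guide strip and clear of it. Origin at the centre of its underside; x along its length. Its +x end at first roughly faces the bay; either short end may enter. Its walls are 3 mm thick; push them from outside, 5 to 18 mm above the table.
- brush_rest: Low plywood rest fixed to the table, 140 mm deep (its x), 118 mm wide; its board's top is 40 mm above the table, pegs and two brushes lying across it reach 60 mm, from 35 mm behind the front edge rearwards. Below it is a bay open to the front. Origin on the table under the middle of the bay's mouth (front edge); +x points straight into the bay, +y left as one looks in, z up.
- bay_mouth (a point): Middle of the mouth of the bay under the rest, 14 mm above the table, same axes as brush_rest. The bay is 94 mm wide (y -47 to +47 mm), 28 mm high, the table is its floor. Inside, unseen, a stop with a buffer pad crosses it at a depth that differs each time: fully home, the tray still sticks out of the mouth by 5 to 35 mm.
- guide: Wooden guide strip fixed to the rest, 110 mm long, 12 mm thick, 26 mm high. It runs straight out from the mouth on the left-hand side (brush_rest frame: x from -111 to 0 mm), its inner face at y = +47 mm in line with the bay's left wall. The tray flat against it has its centre at y = +2 mm. Same frame and origin as brush_rest.
- buffer (a joint): Travel of the hidden buffer pad (m): 0 as found, 0.006 pressed right in (hard end). The tray's leading end pushes it; it resists with about 4 N all the way, has no spring and stays where it is left. 5 to 10 N beyond the tray's sliding friction (1 to 4 N) presses it right in; the hard end is felt as a steep rise of force.
- tin: Bystander: loose round food tin, 76 mm diameter, 58 mm high, beyond the guide strip, to the left of the way to the bay; origin at the centre of its underside.
- paint_jar: Bystander: loose plastic paint jar with a white lid, 61 mm diameter, 74 mm high, to the right of the rest; origin at the centre of its underside.

How it is judged:
By the outcome, as a careful person would: the job done as asked, in the order asked, and still so for the second after the job is handed in, with the robot touching nothing.
It also fails if it takes over 48 s, if anything falls off the work surface, if the arm or the gripper's body presses on something with over 40 N, if the wrist force passes 120 N, or if a joint passes its speed limit or range.

## Working session

There is one attempt and no reset: what is moved stays moved. The work goes in short steps, Python scripts to look and compute and a shell command to move; the robot and the scene stay as the last step left them, time stands still between calls to the robot, and variables do not carry over. Pictures are saved under pics/ and viewed, at most 12 in all, crops included, and the job is handed in when it is done.

```bash
ls; mkdir -p pics; python3 - <<'E'
from station import bot
import cv2, numpy as np
o=bot.get_obs()
for k in ("t","eef_pos","tool_rot","contact_force","gripper_width"): print(k,o[k])
ims=[]
for n in ("scene","side","wrist"):
    i=bot.camera_info(n); print(n,{k:(np.round(v,4).tolist() if not isinstance(v,str) else v) for k,v in i.items()})
    im=bot.read_camera(n); cv2.imwrite(f"pics/raw_{n}.png",im); ims.append(im)
cv2.imwrite("pics/a_scene.png",cv2.resize(ims[0],(800,600)))
cv2.imwrite("pics/a_side.png",cv2.resize(ims[1],(800,600)))
E
```

```text
nudge.py
pics
station.py
t 0.0
eef_pos [0.24247929 0.62928814 0.23030444]
tool_rot [-9.81794308e-05  1.82834060e-01  9.83143337e-01 -9.36335722e-04]
contact_force [-0.36042893  0.04715128  0.12412757]
gripper_width 0.999133922543923
scene {'vertical_fov': 55.5333, 'cx': 260.3239, 'cy': 189.5721, 'view': [[-0.562, -0.8271, 0.003, 0.5278], [0.3562, -0.2387, 0.9034, -0.1729], [-0.7465, 0.5088, 0.4288, -0.6286], [0.0, 0.0, 0.0, 1.0]]}
side {'vertical_fov': 56.7774, 'cx': 255.3638, 'cy': 190.0512, 'view': [[0.9988, -0.0446, 0.0219, -0.4958], [0.0119, 0.6416, 0.767, -0.2085], [-0.0483, -0.7658, 0.6413, -0.6275], [0.0, 0.0, 0.0, 1.0]]}
wrist {'vertical_fov': 65.4463, 'cx': 253.2688, 'cy': 193.4439, 'hand_eye': [[0.0007, 0.9485, 0.3169, 0.0826], [1.0, -0.0005, -0.0007, 0.0009], [-0.0005, 0.3169, -0.9485, -0.1409], [0.0, 0.0, 0.0, 1.0]]}
```

View pics/a_scene.png

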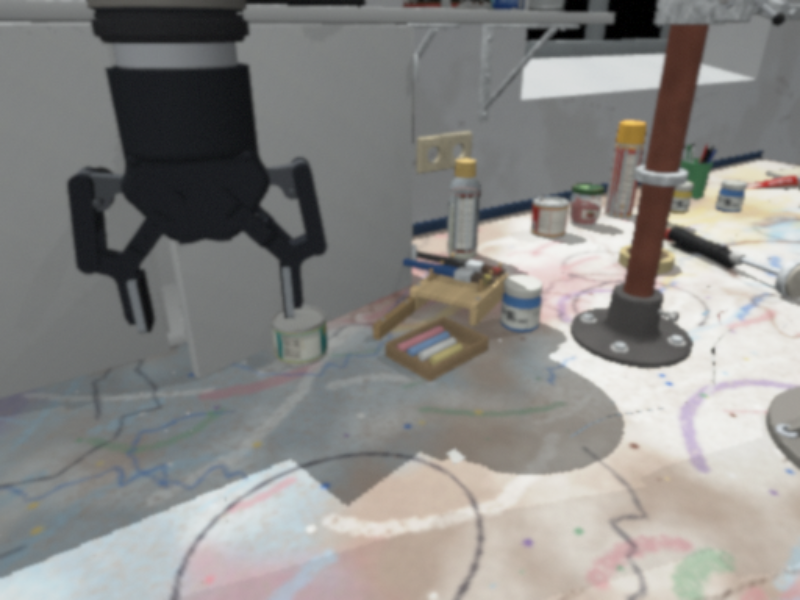

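View pics/a_side.png

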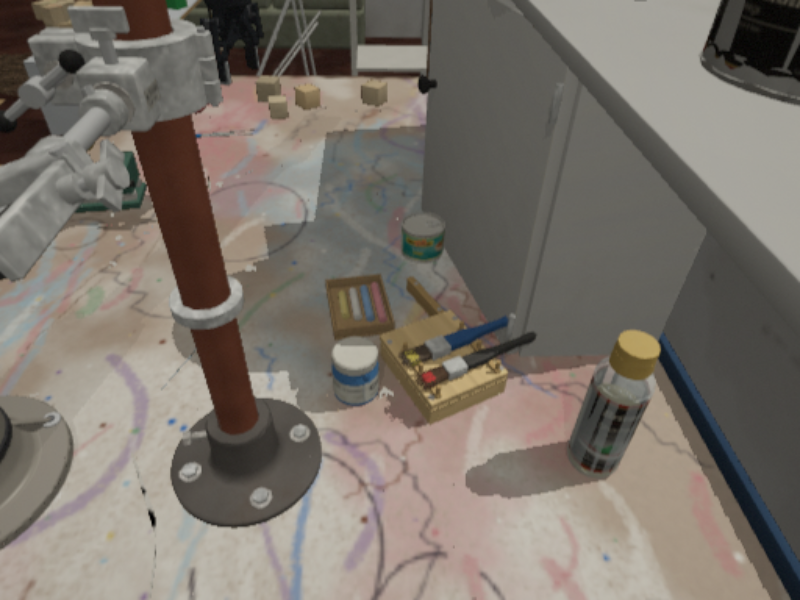

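The scene view shows the tray at about (437,347), the rest at (457,285), the jar at (521,303) and the tin at (300,335). In the side view the tray is at (360,305), the rest at (443,362), the jar at (356,370) and the tin at (423,237). Next I get rough positions by casting rays.

```bash
cat > h.py <<'E'
import numpy as np, cv2
from station import bot
from scipy.spatial.transform import Rotation as R
def cam(n):
    i=bot.camera_info(n); f=192/np.tan(np.radians(i["vertical_fov"])/2)
    if n=="wrist":
        o=bot.get_obs(); T=np.eye(4); T[:3,:3]=R.from_quat(np.r_[o["tool_rot"][1:],o["tool_rot"][0]]).as_matrix(); T[:3,3]=o["eef_pos"]
        C=T@np.array(i["hand_eye"])
    else: C=np.linalg.inv(np.array(i["view"]))
    return dict(f=f,cx=i["cx"],cy=i["cy"],C=C)
def ray(c,u,v):
    d=c["C"][:3,:3]@np.array([(u-c["cx"])/c["f"],-(v-c["cy"])/c["f"],-1]); return c["C"][:3,3],d/np.linalg.norm(d)
def onz(c,u,v,z):
    p,d=ray(c,u,v); return p+d*(z-p[2])/d[2]
def tri(c1,p1,c2,p2):
    a,d=ray(c1,*p1); b,e=ray(c2,*p2); s=np.linalg.lstsq(np.c_[d,-e],b-a,rcond=None)[0]
    x,y=a+d*s[0],b+e*s[1]; return (x+y)/2,np.linalg.norm(x-y)
def proj(c,P):
    q=np.linalg.inv(c["C"])@np.r_[P,1]; return c["cx"]+c["f"]*q[0]/-q[2], c["cy"]-c["f"]*q[1]/-q[2]
E
python3 - <<'E'
from h import *
np.set_printoptions(precision=4,suppress=True)
S,D=cam("scene"),cam("side"); k=.64
print("cams",S["C"][:3,3],D["C"][:3,3])
for n,p in dict(t1=(326,279),t2=(384,275),t3=(394,328),t4=(332,337)).items(): print("tray side",n,onz(D,p[0]*k,p[1]*k,.022))
for n,p in dict(t1=(386,347),t2=(447,318),t3=(489,343),t4=(431,373)).items(): print("tray scene",n,onz(S,p[0]*k,p[1]*k,.022))
for n,p in dict(fr=(381,345),fl=(444,313),bl=(505,376),br=(433,411)).items(): print("rest side",n,onz(D,p[0]*k,p[1]*k,.04))
print("guide end side",onz(D,411*k,283*k,.026))
print("jar lid",tri(S,(521*k,284*k),D,(356*k,353*k)),"tin",tri(S,(300*k,320*k),D,(423*k,224*k)))
E
```

```text
cams [-0.1111  0.7151  0.4241] [ 0.4674 -0.3689  0.5731]
tray side t1 [0.3938 0.3362 0.022 ]
tray side t2 [0.487  0.3452 0.022 ]
tray side t3 [0.4985 0.2192 0.022 ]
tray side t4 [0.4097 0.2024 0.022 ]
tray scene t1 [0.4693 0.3541 0.022 ]
tray scene t2 [0.4908 0.2305 0.022 ]
tray scene t3 [0.398  0.2281 0.022 ]
tray scene t4 [0.3818 0.3412 0.022 ]
rest side fr [0.4786 0.1667 0.04  ]
rest side fl [0.5712 0.2302 0.04  ]
rest side bl [0.6369 0.1068 0.04  ]
rest side br [0.5389 0.0531 0.04  ]
guide end side [0.5291 0.3186 0.026 ]
jar lid (array([0.4463, 0.1244, 0.0688]), np.float64(0.00023119372429937753)) tin (array([0.5552, 0.4428, 0.0546]), np.float64(0.004478612432533497))
```

```bash
python3 - <<'E'
from h import *
np.set_printoptions(precision=4,suppress=True)
S,D=cam("scene"),cam("side"); k=.64
for p in [(440,262),(465,285),(530,352),(665,350)]: print("cab side",p,onz(D,p[0]*k,p[1]*k,0))
for p in [(0,397),(200,375),(340,325),(412,300)]: print("cab scene",p,onz(S,p[0]*k,p[1]*k,0))
print("corner top tri", tri(S,(412*k,25*k),D,(703*k,232*k)))
a=cv2.imread("pics/raw_scene.png")[150:270,220:380]; b=cv2.imread("pics/raw_side.png")[120:280,190:350]
cv2.imwrite("pics/b.png",np.hstack([cv2.resize(a,(400,300),interpolation=2),cv2.resize(b,(400,400),interpolation=2)[50:350]]))
E
```

```text
cab side (440, 262) [0.5864 0.4092 0.    ]
cab side (465, 285) [0.6215 0.3444 0.    ]
cab side (530, 352) [0.695  0.1877 0.    ]
cab side (665, 350) [0.8953 0.1871 0.    ]
cab scene (0, 397) [0.6677 0.8041 0.    ]
cab scene (200, 375) [0.5779 0.5808 0.    ]
cab scene (340, 325) [0.5985 0.358  0.    ]
cab scene (412, 300) [0.6098 0.2129 0.    ]
corner top tri (array([0.7799, 0.0603, 0.366 ]), np.float64(0.13449338245736764))
```

Units first: shifts go in shares of 50 mm and turns go in shares of 2 pi rad. So -0.029 m is -0.58, -0.0185 m is -0.37, -0.132 rad is -0.021.

```bash
python3 nudge.py '-0.58,-0.37,0,0,1 | -0.58,-0.37,0,0,1 | -0.58,-0.37,0,0,1 | -0.58,-0.37,0,0,1 | -0.58,-0.37,0,0,1 | -0.58,-0.37,0,0,1 | -0.58,-0.37,0,0,1 | -0.58,-0.37,0,0,1 | -0.58,-0.37,0,0,1 | -0.58,-0.37,0,0,1 | -0.58,-0.37,0,0,1 | -0.58,-0.37,0,0,1 | -0.58,-0.37,0,0,1 | 0,0,0,-0.021,1 | 0,0,0,-0.021,1 | 0,0,0,-0.021,1 | 0,0,0,-0.021,1 | 0,0,0,-0.021,1 | 0,0,0,-0.021,1 | 0,0,0,-0.021,1'
python3 - <<'E'
from h import *
import pickle
c=cam("wrist"); im=bot.read_camera("wrist"); cv2.imwrite("pics/raw_w1.png",im); pickle.dump(c,open("w1.pkl","wb"))
cv2.imwrite("pics/w1.png",cv2.resize(im,(800,600)))
E
```

```text
t: 2.15
eef_pos: [0.5078, 0.2698, 0.231]
tool_rot: [-0.0, -0.277, 0.961, -0.0]
contact_force: [0.4, 0.6, 0.3]
gripper_width: 0.998
grasp_force: 0.0
```

View pics/w1.png

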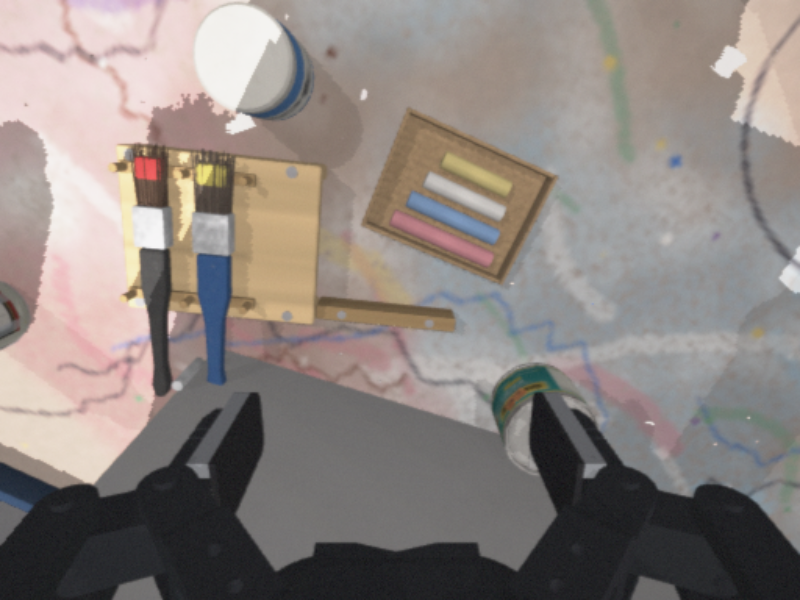

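View pics/b.png

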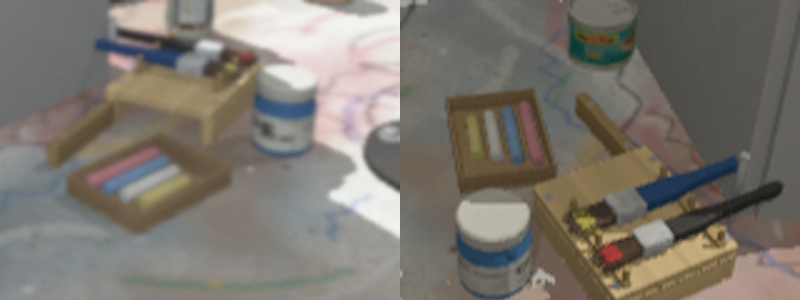

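The wrist view is sharp. The tray rim corners are at (409,109), (557,177), (501,283) and (363,224). The board's front edge runs from (322,165) to (315,322), and the guide's inner top edge from (318,297) to (455,311). The grey region at the bottom is the cabinet, with its base line from (205,360) to (500,430). Next I measure, and check heights against the side view.

```bash
python3 - <<'E'
from h import *
import pickle
np.set_printoptions(precision=4,suppress=True)
W=pickle.load(open("w1.pkl","rb")); D=cam("side"); S=cam("scene"); k=.64
T=dict(FR=(409,109),RR=(557,177),RL=(501,283),FL=(363,224))
Bs=dict(FR=(460,190),RR=(447,98),RL=(537,91),FL=(556,160))
bs=lambda p:(190+(p[0]-400)/2.5,120+(p[1]+50)/2.5)
w=lambda p:(p[0]*k,p[1]*k)
P={}
for n in T:
    P[n]=onz(W,*w(T[n]),.022); print(n,P[n],"tri",*tri(W,w(T[n]),D,bs(Bs[n])))
m=cv2.inRange(cv2.cvtColor(cv2.imread("pics/raw_w1.png"),cv2.COLOR_BGR2HSV),(8,70,40),(25,255,150)); m[:, :225]=0; m[:60]=0; m[190:]=0
c=max(cv2.findContours(m,0,2)[0],key=cv2.contourArea); print("rect px",cv2.boxPoints(cv2.minAreaRect(c))/k)
c0=sum(P.values())/4; ax=(P["FR"]+P["FL"]-P["RR"]-P["RL"])/2
print("tray c",c0,"len",np.linalg.norm(ax),"wid",np.linalg.norm(P["FL"]+P["RL"]-P["FR"]-P["RR"])/2,"yaw",np.degrees(np.arctan2(ax[1],ax[0])))
fr,fl=onz(W,*w((322,165)),.04),onz(W,*w((315,322)),.04); gi,ge=onz(W,*w((318,297)),.026),onz(W,*w((455,311)),.026)
print("board front",fr,fl,np.linalg.norm(fl-fr),"tri fr",tri(W,w((322,165)),D,bs((533,187))),"fl",tri(W,w((315,322)),D,bs((648,146))))
print("guide inner",gi,ge,np.linalg.norm(ge-gi),"tri end",tri(W,w((455,311)),D,bs((578,99))))
a1=np.degrees(np.arctan2(*(gi-ge)[1::-1])); a2=np.degrees(np.arctan2(*(fl-fr)[1::-1]))-90
bk=onz(W,*w((118,145)),.04); a3=np.degrees(np.arctan2(*(bk-fr)[1::-1]))
print("yaws",a1,a2,a3,np.linalg.norm(bk-fr))
print("cabinet base",onz(W,*w((205,360)),0),onz(W,*w((500,430)),0))
print("jar",onz(W,*w((245,57)),.074),"tin",onz(W,*w((545,420)),.058), "gap mouth", fr)
E
```

```text
FR [0.4124 0.2224 0.022 ] tri [0.4111 0.2221 0.0019] 0.00021233699112462826
RR [0.3936 0.338  0.022 ] tri [0.3934 0.3394 0.0175] 0.000689187120758273
RL [0.4799 0.3511 0.022 ] tri [0.4829 0.3545 0.0131] 0.0038380398504123613
FL [0.4979 0.2364 0.022 ] tri [0.4986 0.2365 0.0242] 0.0021592958197233984
rect px [[354.5274 221.4405]
 [407.3933 106.8979]
 [555.8232 175.404 ]
 [502.9573 289.9466]]
tray c [0.446 0.287 0.022] len 0.11657689657995642 wid 0.08691877497535956 yaw -80.92777077253461
board front [0.4752 0.1916 0.04  ] [0.5781 0.2433 0.04  ] 0.11515627289534647 tri fr (array([0.4768, 0.191 , 0.0341]), np.float64(0.001784052214249583)) fl (array([0.5833, 0.244 , 0.0324]), np.float64(0.0037436823575679023))
guide inner [0.5645 0.2358 0.026 ] [0.5172 0.3326 0.026 ] 0.10774173937424147 tri end (array([0.5229, 0.3364, 0.0156]), np.float64(0.006417486887521798))
yaws -63.95483197497165 -63.29363121211823 -63.18700358142563 0.13740147249329882
cabinet base [0.6775 0.181  0.    ] [0.5973 0.442  0.    ]
jar [0.4431 0.1288 0.074 ] tin [0.5466 0.4327 0.058 ] gap mouth [0.4752 0.1916 0.04  ]
```

```bash
cat > fr.py <<'E'
from h import *
import pickle
np.set_printoptions(precision=4,suppress=True)
k=.64
def meas(W,T,B,G,dz=-.008):
    w=lambda p,z:onz(W,p[0]*k,p[1]*k,z+dz)[:2]
    return [w(p,.022) for p in T],[w(p,.04) for p in B],[w(p,.026) for p in G]
E
python3 - <<'E'
from fr import *
W=pickle.load(open("w1.pkl","rb"))
T,B,G=meas(W,[(409,109),(557,177),(501,283),(363,224)],[(322,165),(315,322)],[(318,297),(455,311)])
L=lambda a,b:np.linalg.norm(a-b)
print("sizes",L(T[0],T[1]),L(T[2],T[3]),L(T[1],T[2]),L(T[0],T[3]),L(*B),L(*G))
yaw=np.radians(-63.5); e=np.array([np.cos(yaw),np.sin(yaw)]); n=np.array([-e[1],e[0]])
o=(B[0]+B[1])/2; o=o+n*((G[0]-o)@n+ (G[1]-o)@n)/2-n*.047 if 1 else o
print("mid",(B[0]+B[1])/2,"origin",o)
r=lambda p:np.array([(p-o)@e,(p-o)@n])
for p in T: print("tray rest-frame",r(p))
print("c",r(sum(T)/4)); np.save("rest.npy",np.r_[o,yaw])
for nm,p,z in (("jar",(245,57),.074),("tin",(545,420),.058),("cab",(205,360),0),("cab",(500,430),0)): print(nm,r(onz(W,p[0]*k,p[1]*k,z-.008)[:2]))
ob=bot.get_obs(); print("tcp",ob["eef_pos"],r(ob["eef_pos"][:2]))
Rm=R.from_quat(np.r_[ob["tool_rot"][1:],ob["tool_rot"][0]]).as_matrix(); print("tool x in rest",Rm[:2,0]@e,Rm[:2,0]@n,"ang",np.degrees(np.arctan2(Rm[1,0],Rm[0,0])))
E
```

```text
sizes 0.11975971349593474 0.11872382295926398 0.08926795050302529 0.08854561040595894 0.11793080766141441 0.11023260634713117
mid [0.5288 0.2172] origin [0.5256 0.2156]
tray rest-frame [-0.0567 -0.0988]
tray rest-frame [-0.1711 -0.0633]
tray rest-frame [-0.1437  0.0217]
tray rest-frame [-0.0305 -0.0142]
c [-0.1005 -0.0387]
jar [ 0.0433 -0.1136]
tin [-0.1883  0.1205]
cab [0.1019 0.1246]
cab [-0.1732  0.1702]
tcp [0.5078 0.2697 0.231 ] [-0.0563  0.0082]
tool x in rest 0.10509757718558399 -0.9944617462108207 ang -147.46721056054832
```

To row units: 0.03 m is 0.6, 0.0276 m is 0.552, 0.105 rad is 0.0167.

```bash
python3 nudge.py '0,0,0,0.0167,0.7 | 0.552,0.176,0,0,0.7 | 0.552,0.176,0,0,0.7 | 0.552,0.176,0,0,0.7 | 0.552,0.176,0,0,0.7 | 0.552,0.176,0,0,0.7 | 0,0,0.6,0,0.7 | 0,0,0.6,0,0.7 | 0,0,0.6,0,0.7 | 0,0,0.6,0,0.7 | 0,0,0.6,0,0.7 | 0,0,0.6,0,0.7 | 0,0,0,0,0.7'
cat > st.py <<'E'
from fr import *
o=bot.get_obs(); b=np.load("rest.npy"); e=np.array([np.cos(b[2]),np.sin(b[2])]); n=np.array([-e[1],e[0]])
Rm=R.from_quat(np.r_[o["tool_rot"][1:],o["tool_rot"][0]]).as_matrix()
p=o["eef_pos"][:2]-b[:2]; f=o["contact_force"]
print("rest x,y,z",p@e,p@n,o["eef_pos"][2],"toolx deg",np.degrees(np.arctan2(Rm[:2,0]@n,Rm[:2,0]@e)),"F e,n,z",f[:2]@e,f[:2]@n,f[2],"w",o["gripper_width"])
E
cat > shot.py <<'E'
from fr import *
import sys
c=cam("wrist"); im=bot.read_camera("wrist"); nm=sys.argv[1]; cv2.imwrite(f"pics/raw_{nm}.png",im); pickle.dump(c,open(nm+".pkl","wb")); cv2.imwrite(f"pics/{nm}.png",cv2.resize(im,(800,600)))
E
python3 st.py; python3 shot.py w2
```

```text
t: 3.5
eef_pos: [0.3625, 0.2476, 0.0485]
tool_rot: [-0.003, -0.223, 0.975, -0.002]
contact_force: [-0.5, -0.9, -0.9]
gripper_width: 0.702
grasp_force: 0.0
rest x,y,z -0.10137139676713001 -0.13170395273517174 0.04850987951937 toolx deg -90.75831329227634 F e,n,z 0.5986643068844785 -0.8389903665568792 -0.8606352743696304 w 0.7024754010357435
```

View pics/w2.png

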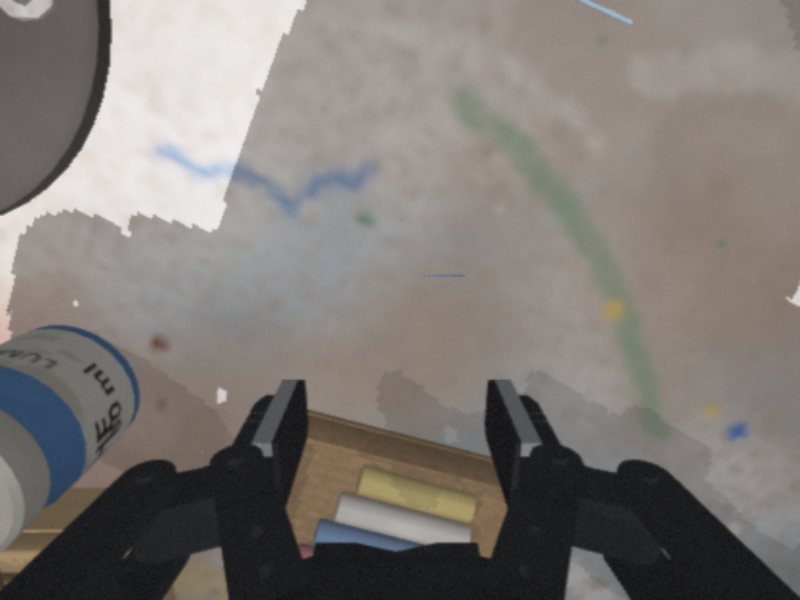

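Fingers sit 62 mm apart with the tray side ahead of them and the jar clear on the left at (70,420). I lower and start the slow sideways push.

To row units: 0.015 m is 0.3, 0.01 m is 0.2.

```bash
python3 nudge.py '0,0,0.3,0,0.7 | 0,0,0.3,0,0.7 | 0,0,0.2,0,0.7 | 0,0,0.13,0,0.7 | 0,0,0,0,0.7'; python3 st.py
python3 nudge.py '-0.08,0,0,0,0.7 | -0.08,0,0,0,0.7 | -0.08,0,0,0,0.7 | -0.06,0,0,0,0.7 | -0.06,0,0,0,0.7 | -0.06,0,0,0,0.7 | -0.06,0,0,0,0.7 | -0.06,0,0,0,0.7 | -0.06,0,0,0,0.7 | -0.06,0,0,0,0.7 | -0.06,0,0,0,0.7 | -0.06,0,0,0,0.7 | -0.06,0,0,0,0.7 | -0.06,0,0,0,0.7 | -0.06,0,0,0,0.7 | -0.06,0,0,0,0.7'; python3 st.py
```

```text
t: 4.05
eef_pos: [0.3647, 0.2494, 0.0049]
tool_rot: [-0.0, -0.223, 0.975, -0.0]
contact_force: [-0.3, -0.4, -0.4]
gripper_width: 0.702
grasp_force: 0.0
rest x,y,z -0.10202778042797797 -0.12892393039860212 0.0048958411870506785 toolx deg -90.67221163274405 F e,n,z 0.20704865965183955 -0.4454661725329111 -0.3632394326288642 w 0.7020048004983189
t: 5.65
eef_pos: [0.4108, 0.2716, 0.0048]
tool_rot: [-0.0, -0.224, 0.975, -0.0]
contact_force: [-1.7, -0.5, -0.4]
gripper_width: 0.699
grasp_force: 0.3
rest x,y,z -0.10138435414446129 -0.07778261181859891 0.004784140383998655 toolx deg -90.64795397580569 F e,n,z -0.30234931475739407 -1.787554766482387 -0.3755552768367318 w 0.6988807669205512
```

To row units: -0.003 m is -0.06, -0.002 m is -0.04, -0.011 rad is -0.0018.

```bash
python3 nudge.py '-0.06,0,0.02,-0.0018,0.7 | -0.06,0,0.02,0,0.7 | -0.06,0,0,0,0.7 | -0.06,0,0,0,0.7 | -0.06,0,0,0,0.7 | -0.04,0,0,0,0.7 | -0.04,0,0,0,0.7'; python3 st.py; python3 shot.py w3
python3 - <<'E'
from h import *
S=bot.read_camera("scene")[150:270,220:380]; D=bot.read_camera("side")[120:280,190:350]
cv2.imwrite("pics/c.png",np.hstack([cv2.resize(S,(400,300),interpolation=2),cv2.resize(D,(400,400),interpolation=2)[50:350]]))
E
```

```text
t: 6.35
eef_pos: [0.4275, 0.28, 0.0028]
tool_rot: [-0.0, -0.229, 0.973, -0.0]
contact_force: [-1.6, -0.2, 1.2]
gripper_width: 0.7
grasp_force: 0.8
rest x,y,z -0.10143634323559683 -0.05907158273354943 0.0027880447688198758 toolx deg -90.01024582262805 F e,n,z -0.5411578163989532 -1.500697853433894 1.191972888246156 w 0.6998407978417162
```

View pics/c.png

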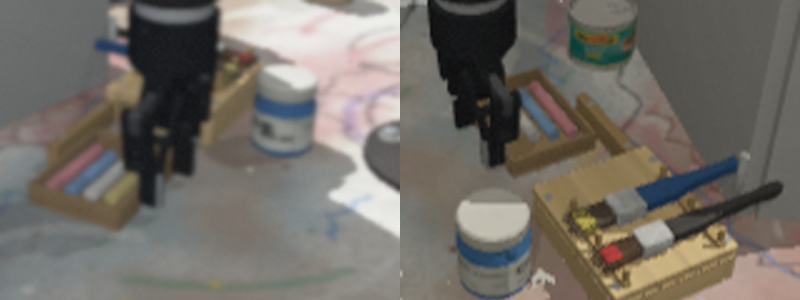

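Tray has turned parallel and is nearly at the guide (side view: a thin gap near (590,110)). I continue gently until the force rises.

To row units: -0.0015 m is -0.03, -0.001 m is -0.02.

```bash
python3 nudge.py '-0.03,0,0,0,0.7 | -0.03,0,0,0,0.7 | -0.02,0,0,0,0.7 | -0.02,0,0,0,0.7'; python3 st.py
```

```text
t: 6.9
eef_pos: [0.4321, 0.2823, 0.0028]
tool_rot: [0.0, -0.229, 0.973, 0.0]
contact_force: [-1.0, -0.6, 1.4]
gripper_width: 0.7
grasp_force: 0.7
rest x,y,z -0.10138455987877446 -0.053905471511778734 0.0028089304946110026 toolx deg -90.0164690478902 F e,n,z 0.14317019192665842 -1.1521817483052774 1.4093571188647633 w 0.7001024415502864
```

To row units: -0.001 m is -0.02.

```bash
python3 nudge.py '-0.02,0,0,0,0.7 | -0.02,0,0,0,0.7'; python3 st.py;  python3 nudge.py '-0.02,0,0,0,0.7 | -0.02,0,0,0,0.7'; python3 st.py
```

```text
t: 7.1
eef_pos: [0.4338, 0.2831, 0.0028]
tool_rot: [-0.0, -0.229, 0.973, -0.0]
contact_force: [-1.2, 0.2, 0.6]
gripper_width: 0.701
grasp_force: 0.7
rest x,y,z -0.1013455898568893 -0.05206322404611392 0.0027863737798398715 toolx deg -90.01891038047044 F e,n,z -0.6801827023053553 -1.0278118600491906 0.5917651960538415 w 0.7007423766033736
t: 7.3
eef_pos: [0.4358, 0.2841, 0.0028]
tool_rot: [0.0, -0.229, 0.973, 0.0]
contact_force: [-1.0, -1.2, 0.1]
gripper_width: 0.699
grasp_force: 0.5
rest x,y,z -0.10137502508033698 -0.04985725732060095 0.0027777448032769124 toolx deg -90.02017733490999 F e,n,z 0.5944511162645092 -1.4131336451230314 0.06763814486133346 w 0.698778851502215
```

```bash
for i in 1 ; do python3 nudge.py '-0.02,0,0,0,0.7 | -0.02,0,0,0,0.7' >/dev/null; python3 st.py; done; python3 nudge.py '-0.02,0,0,0,0.7 | -0.02,0,0,0,0.7'>/dev/null; python3 st.py; python3 shot.py w4
```

```text
rest x,y,z -0.10129634504301623 -0.04981942685458424 0.0025282299346803157 toolx deg -90.01392642447492 F e,n,z -0.4836626229831795 -7.357750725088692 5.880194288047867 w 0.7001483770274193
rest x,y,z -0.10120133676652457 -0.04978601787917111 0.0022151980873300406 toolx deg -90.00635706986124 F e,n,z -0.7799104234325309 -12.891727959724847 9.725740619453436 w 0.703248786128161
```

View pics/w4.png

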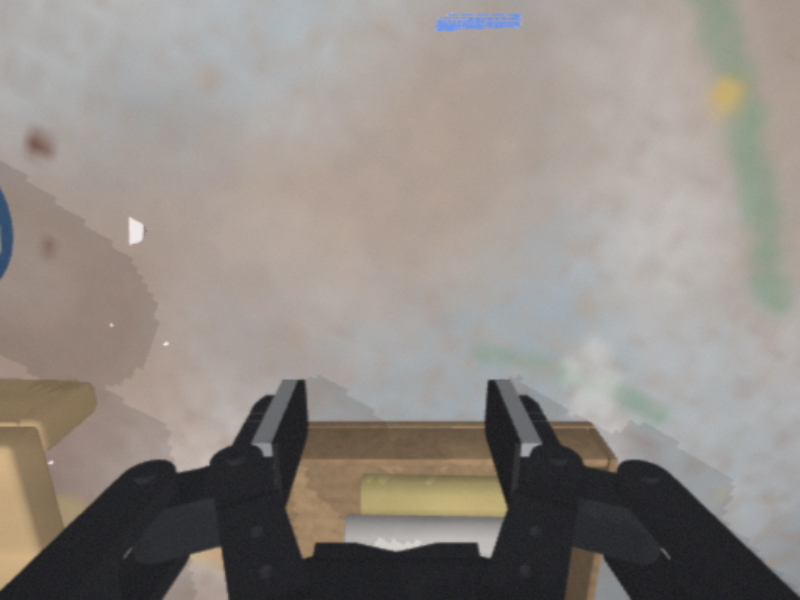

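The tray's right side (edge row ~425) is parallel to the fingers and the force has risen steeply, so it's against the strip. I back off, lift and check from above.

To row units: -0.04 m is -0.8, -0.03 m is -0.6.

```bash
python3 nudge.py '0.1,0,0,0,0.7 | 0.24,0,0,0,0.7 | 0.3,0,0,0,0.7 | 0,0,-0.6,0,0.7 | 0,0,-0.8,0,0.7 | 0,0,-0.8,0,0.7 | 0,0,-0.8,0,0.7 | 0,0,-0.8,0,0.7 | -0.6,-0.2,-0.8,0,1 | -0.8,-0.4,0,0,1 | -0.6,-0.4,0,0,1 | 0,0,0,0,1'; python3 st.py; python3 shot.py w5
```

```text
t: 8.95
eef_pos: [0.5263, 0.2692, 0.2323]
tool_rot: [0.002, -0.227, 0.974, -0.0]
contact_force: [0.2, -0.9, -0.1]
gripper_width: 0.997
grasp_force: 0.0
rest x,y,z -0.04765221114884296 0.024520668643607104 0.23226249073702074 toolx deg -90.31322305802466 F e,n,z 0.8616914466568197 -0.2300914342992457 -0.08015374413641618 w 0.9974600223428619
```

View pics/w5.png

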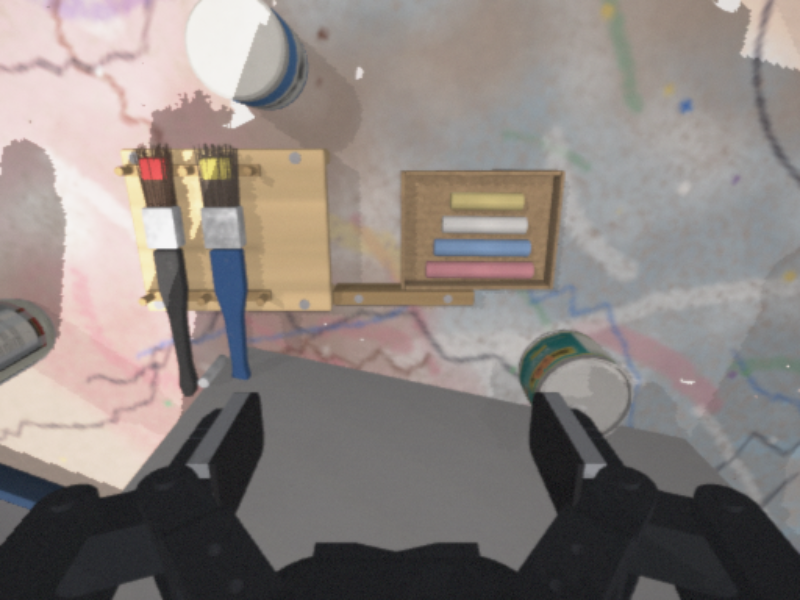

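The tray (rim 402–563 by 171–289) lies along the guide strip (inner edge about row 285–290), and the tin and jar are unmoved. I quantify the alignment.

```bash
python3 - <<'E'
from fr import *
W=pickle.load(open("w5.pkl","rb")); b=np.load("rest.npy"); o=b[:2]; e=np.array([np.cos(b[2]),np.sin(b[2])]); n=np.array([-e[1],e[0]])
T,B,G=meas(W,[(402,171),(563,171),(552,290),(402,289)],[(327,150),(331,310)],[(335,284),(473,290)])
r=lambda p:np.array([(p-o)@e,(p-o)@n])
print("T",[r(p) for p in T]);print("B",[r(p) for p in B]);print("G",[r(p) for p in G])
a=lambda p,q:np.degrees(np.arctan2(*(r(q)-r(p))[::-1]))
print("tray right yaw",a(T[1],T[0]),"left",a(T[2],T[3]),"guide",a(G[1],G[0]),"front",a(*B)-90)
im=cv2.imread("pics/raw_w5.png")[70:220,200:380]; cv2.imwrite("pics/w5z.png",cv2.resize(im,(720,600),interpolation=2))
E
```

```text
T [array([-0.0538, -0.0387]), array([-0.1731, -0.0381]), array([-0.1744,  0.0541]), array([-0.0538,  0.0527])]
B [array([-0.0015, -0.054 ]), array([0.0015, 0.064 ])]
G [array([-0.0006,  0.0471]), array([-0.1102,  0.0526])]
tray right yaw -0.2706744310135637 left -0.651291694221969 guide -2.851180390467636 front -1.4737922352652078
```

View pics/w5z.png

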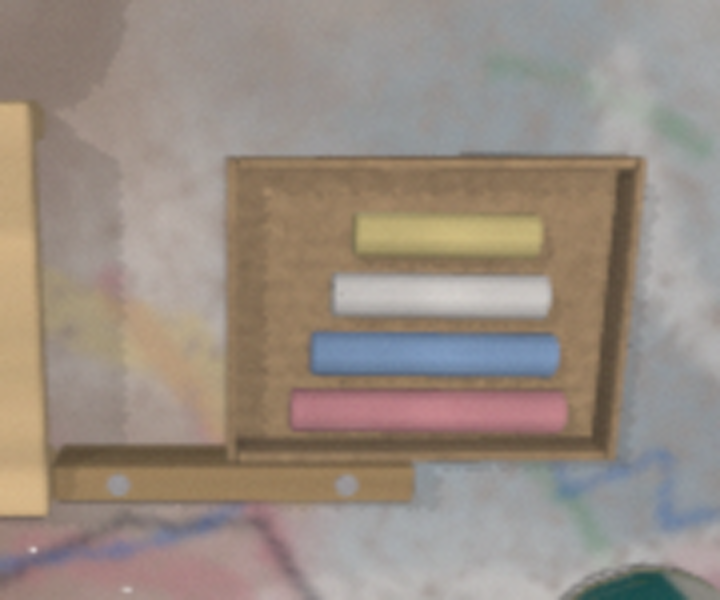

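Units first: shifts go in shares of 50 mm and turns go in shares of 2 pi rad. So 0.034 m is 0.68, -0.0037 m is -0.074, 0.143 rad is 0.0228.

```bash
python3 nudge.py '0,0,0,0.0228,0.2 | 0,0,0,0.0228,0.2 | 0,0,0,0.0228,0.2 | 0,0,0,0.0228,0.2 | 0,0,0,0.0228,0.2 | 0,0,0,0.0228,0.2 | 0,0,0,0.0228,0.2 | 0,0,0,0.0228,0.2 | 0,0,0,0.0228,0.2 | 0,0,0,0.0228,0.2 | 0,0,0,0.0228,0.2 | 0.68,-0.074,0,0,0.2 | 0.68,-0.074,0,0,0.2 | 0.68,-0.074,0,0,0.2 | 0.68,-0.074,0,0,0.2 | 0.68,-0.074,0,0,0.2 | 0,0,0,0,0.2'; python3 st.py
python3 - <<'E'
from fr import *
W=pickle.load(open("w5.pkl","rb")); b=np.load("rest.npy"); e=np.array([np.cos(b[2]),np.sin(b[2])]); n=np.array([-e[1],e[0]])
p=onz(W,583*k,395*k,.05)[:2]-b[:2]; print("tin",p@e,p@n)
E
```

```text
t: 10.7
eef_pos: [0.4238, 0.4208, 0.2315]
tool_rot: [-0.002, 0.523, 0.852, 0.0]
contact_force: [-0.1, 0.5, 0.3]
gripper_width: 0.196
grasp_force: 0.0
rest x,y,z -0.22902076167768654 0.00043442414340590096 0.23148734874190052 toolx deg -179.59460675358113 F e,n,z -0.5399899585033646 0.12437714232134299 0.34900268297310094 w 0.19635786349687498
tin -0.19491867343281197 0.12903084735050036
```

To row units: 0.04 m is 0.8, 0.03 m is 0.6, 0.014 rad is 0.0022.

```bash
python3 nudge.py '0,0.11,0.8,0.0022,0.2 | 0,0,0.8,0,0.2 | 0,0,0.8,0,0.2 | 0,0,0.8,0,0.2 | 0,0,0.6,0,0.2 | 0,0,0.4,0,0.2 | 0,0,0.2,0,0.2 | 0,0,0.07,0,0.2 | 0,0,0,0,0.2'; python3 st.py
python3 nudge.py '-0.2,0,0,0,0.2 | -0.2,0,0,0,0.2 | -0.16,0,0,0,0.2 | -0.08,0,0,0,0.2 | -0.08,0,0,0,0.2 | -0.08,0,0,0,0.2 | -0.08,0,0,0,0.2 | -0.08,0,0,0,0.2 | -0.08,0,0,0,0.2'; python3 st.py
```

```text
t: 11.6
eef_pos: [0.4346, 0.4179, 0.009]
tool_rot: [-0.0, 0.533, 0.846, 0.0]
contact_force: [-1.0, 0.0, 0.6]
gripper_width: 0.197
grasp_force: 0.0
rest x,y,z -0.22165897706891802 0.008827898216468594 0.008987991987069538 toolx deg 179.05467548640843 F e,n,z -0.45882250577253036 -0.8490707254997646 0.6131717710612998 w 0.19692228121611347
t: 12.5
eef_pos: [0.457, 0.3713, 0.0086]
tool_rot: [-0.0, 0.533, 0.846, 0.0]
contact_force: [0.3, 2.3, 1.0]
gripper_width: 0.2
grasp_force: 0.8
rest x,y,z -0.16987606039633923 0.00808093256372687 0.008637151262998861 toolx deg 179.08297317207146 F e,n,z -1.9479276941924306 1.337752097377288 0.9772570753056927 w 0.19984119526278346
```

To row units: -0.004 m is -0.08, -0.009 rad is -0.0014.

```bash
python3 nudge.py '-0.08,0,0,-0.0014,0.2 | -0.08,0,0,0,0.2 | -0.08,0,0,0,0.2 | -0.08,0,0,0,0.2 | -0.08,0,0,0,0.2 | -0.08,0,0,0,0.2 | -0.08,0,0,0,0.2 | -0.08,0,0,0,0.2'; python3 st.py
python3 nudge.py '-0.08,0,0,0,0.2 | -0.08,0,0,0,0.2 | -0.08,0,0,0,0.2 | -0.08,0,0,0,0.2'; python3 st.py; python3 shot.py w6
```

```text
t: 13.3
eef_pos: [0.4712, 0.3418, 0.0085]
tool_rot: [-0.0, 0.529, 0.848, -0.0]
contact_force: [-0.8, 1.2, 2.0]
gripper_width: 0.204
grasp_force: 0.9
rest x,y,z -0.13723871196254014 0.007592680562430301 0.008484852875061798 toolx deg 179.56741188620214 F e,n,z -1.4550145550619271 -0.13961078112043268 2.018346713608583 w 0.20389622732583476
t: 13.7
eef_pos: [0.4782, 0.3275, 0.0085]
tool_rot: [-0.0, 0.529, 0.848, -0.0]
contact_force: [-0.5, 2.7, 1.9]
gripper_width: 0.202
grasp_force: 0.8
rest x,y,z -0.12123060812007343 0.007499139688996487 0.008492272166456385 toolx deg 179.56789772861597 F e,n,z -2.6586726693091833 0.8169717012980242 1.8844222490804052 w 0.20199655451155346
```

View pics/w6.png

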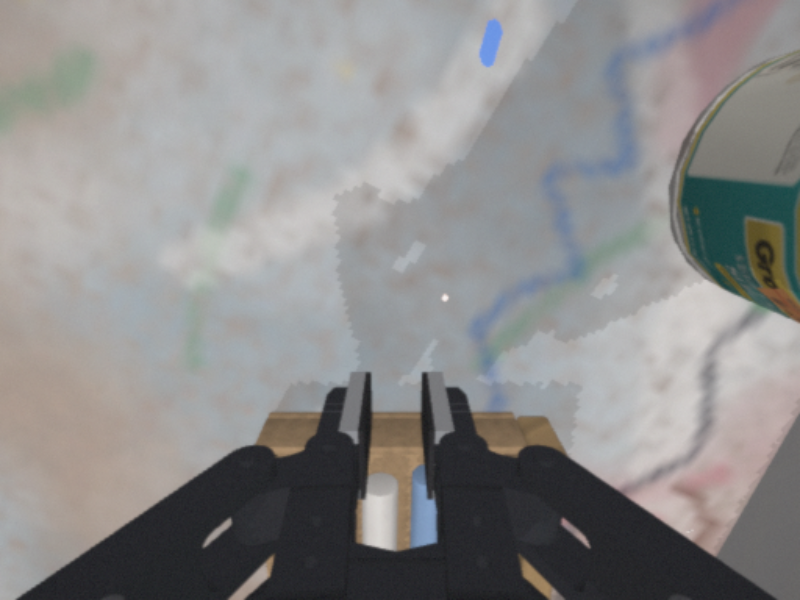

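The tray's end (row ~415) is square to the fingers, its left side still touches the guide (end at (540,430)), and the tin is clear on the right. I push on.

To row units: -0.004 m is -0.08.

```bash
python3 nudge.py '-0.08,0,0,0,0.2 | -0.08,0,0,0,0.2 | -0.08,0,0,0,0.2 | -0.08,0,0,0,0.2 | -0.08,0,0,0,0.2 | -0.08,0,0,0,0.2 | -0.08,0,0,0,0.2'; python3 st.py
python3 nudge.py '-0.08,0,0,0,0.2 | -0.08,0,0,0,0.2 | -0.08,0,0,0,0.2 | -0.08,0,0,0,0.2 | -0.08,0,0,0,0.2 | -0.06,0,0,0,0.2'; python3 st.py
```

```text
t: 14.45
eef_pos: [0.4905, 0.3022, 0.0085]
tool_rot: [-0.0, 0.529, 0.848, -0.0]
contact_force: [0.4, 1.5, 0.8]
gripper_width: 0.201
grasp_force: 0.5
rest x,y,z -0.09314489903513318 0.007252142364009416 0.008462644892308618 toolx deg 179.56311212327427 F e,n,z -1.1614132194083773 1.050909540598163 0.7908015396182265 w 0.20067881006878396
t: 15.05
eef_pos: [0.5007, 0.2815, 0.0085]
tool_rot: [0.0, 0.53, 0.848, -0.0]
contact_force: [-0.6, -0.6, 0.2]
gripper_width: 0.2
grasp_force: 0.4
rest x,y,z -0.07003944590371061 0.007109429473591104 0.008485898473699072 toolx deg 179.55055854628176 F e,n,z 0.22796780990310112 -0.8087896283591234 0.18580237514496273 w 0.20027631355134295
```

To row units: -0.003 m is -0.06, -0.002 m is -0.04.

```bash
python3 nudge.py '-0.06,0,0,0,0.2 | -0.06,0,0,0,0.2 | -0.04,0,0,0,0.2 | -0.04,0,0,0,0.2 | -0.04,0,0,0,0.2'>/dev/null; python3 st.py
python3 nudge.py '-0.04,0,0,0,0.2 | -0.04,0,0,0,0.2 | -0.04,0,0,0,0.2'>/dev/null; python3 st.py
python3 nudge.py '-0.04,0,0,0,0.2 | -0.04,0,0,0,0.2'>/dev/null; python3 st.py
```

```text
rest x,y,z -0.05851774887656512 0.007041034722404103 0.008489298886699373 toolx deg 179.57836847727435 F e,n,z -1.1901463866534496 -0.08625992878293393 0.05889373999321457 w 0.20069374833190573
rest x,y,z -0.052475505305559014 0.007064628763335292 0.008526483698674453 toolx deg 179.5717026704668 F e,n,z -0.7663969507756129 0.30554173533586837 -0.13799812380385673 w 0.19953400904204918
rest x,y,z -0.04839628757168104 0.0070101635448950594 0.008528817857046494 toolx deg 179.56904002890005 F e,n,z -1.3594923523661449 0.2944446978408932 -1.1409871625258665 w 0.1968166230855553
```

To row units: -0.002 m is -0.04.

```bash
python3 nudge.py '-0.04,0,0,0,0.2 | -0.04,0,0,0,0.2'>/dev/null; python3 st.py
python3 nudge.py '-0.04,0,0,0,0.2 | -0.04,0,0,0,0.2'>/dev/null; python3 st.py
python3 nudge.py '-0.04,0,0,0,0.2 | -0.04,0,0,0,0.2'>/dev/null; python3 st.py
```

```text
rest x,y,z -0.044412682406952536 0.006930140428353835 0.008505507265511955 toolx deg 179.5675138464139 F e,n,z -0.7676767811634397 -0.10171794392888533 -0.24190612302134298 w 0.20153488215239546
rest x,y,z -0.04161709498665545 0.00692792221225513 0.008519929583192313 toolx deg 179.5985846486215 F e,n,z -5.123182330768378 -0.5399130981793818 -0.2108446766208596 w 0.20206904125464542
rest x,y,z -0.03837992315431331 0.006910207084486156 0.00854191616391092 toolx deg 179.65246338291232 F e,n,z -5.490076621618329 1.000988267998627 0.06110835683686405 w 0.19879474109776707
```

Buffer contact began near x = −0.043. I press on in 1 mm rows to the hard end.

To row units: -0.001 m is -0.02.

```bash
python3 nudge.py '-0.02,0,0,0,0.2 | -0.02,0,0,0,0.2'>/dev/null; python3 st.py
python3 nudge.py '-0.02,0,0,0,0.2 | -0.02,0,0,0,0.2'>/dev/null; python3 st.py
python3 nudge.py '-0.01,0,0,0,0.2 | -0.01,0,0,0,0.2'>/dev/null; python3 st.py
```

```text
rest x,y,z -0.036294698141764115 0.006876971886456277 0.00853513257200494 toolx deg 179.64592633506768 F e,n,z -5.556139296251986 -0.6719984320769163 0.3708333575587217 w 0.2006220628853056
rest x,y,z -0.036136716998731944 0.0068655557730457496 0.008558115103848619 toolx deg 179.7103072977775 F e,n,z -11.296681248271522 -1.0026462995652627 0.9156826899462304 w 0.20089847246523693
rest x,y,z -0.03609888724556231 0.0068613821978130655 0.00854725339300261 toolx deg 179.75434436286224 F e,n,z -12.190666180770457 -1.5646721768275524 0.4473120436782529 w 0.1990162545236579
```

To row units: -0.0007 m is -0.014.

```bash
python3 nudge.py '-0.014,0,0,0,0.2 | 0,0,0,0,0.2'>/dev/null; python3 st.py
python3 nudge.py '0.06,0,0,0,0.2 | 0.08,0,0,0,0.2 | 0.2,0,0,0,0.2 | 0.4,0,0,0,0.2 | 0.6,0,0,0,0.2 | 0.2,0,-0.6,0,0.2 | 0.2,0,-0.8,0,0.2 | 0.2,0,-0.8,0,0.2 | 0.2,0,-0.8,0,0.2 | 0.2,0,-0.8,0,0.2 | 0,0,0,0,0.2 | 0,0,0,0,0.2'; python3 st.py
python3 - <<'E'
from h import *
W=bot.read_camera("wrist"); S=bot.read_camera("scene")[150:270,220:380]; D=bot.read_camera("side")[120:280,190:350]
cv2.imwrite("pics/d.png",np.vstack([cv2.resize(W,(400,300)),np.zeros((0,400,3),np.uint8)]) if 0 else np.hstack([cv2.resize(W,(400,300)),cv2.resize(D,(300,300),interpolation=2)]))
E
```

```text
rest x,y,z -0.03608038156819772 0.0068729196474047235 0.008564758909077066 toolx deg 179.78364184877097 F e,n,z -12.309472569000372 -1.2138312190229898 0.5567286971569634 w 0.19925191528776504
t: 18.65
eef_pos: [0.4667, 0.3519, 0.1994]
tool_rot: [0.0, 0.529, 0.848, 0.001]
contact_force: [-0.3, -0.1, -0.5]
gripper_width: 0.205
grasp_force: 0.0
rest x,y,z -0.14826742869315765 0.008152776754880367 0.19941982637010244 toolx deg 179.5897856971007 F e,n,z -0.050830518131478736 -0.2934142903522925 -0.5016568450916175 w 0.2045921167235207
```

View pics/d.png

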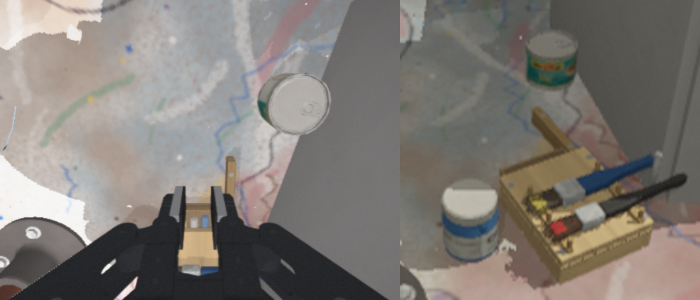

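The tray is home and square, sticking out about 25 mm at (205,215). The tin and jar stand where they were, and the robot is clear.

```bash
python3 -c "
from station import bot
print(bot.hand_in())"
```

```text
the job is handed in; nothing more can be done
None
```

The tray was slid flat against the guide strip, then pushed in to the buffer's hard end (12 N, about 6 mm of travel), with the tin and jar untouched and the gripper clear; the job is handed in and gave no verdict.

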